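Pump the ratchet clamp on the glued bamboo block and hold

ROBOT

A 6-joint arm with a two-finger parallel gripper is mounted at the origin on the work surface. World frame = base frame: x ahead of the robot, y to its left, z up, the work surface at z = 0. Lengths are in m, angles in rad, forces in N, time in s.
With the tool pointing down it reaches from about 0.35 to 0.975 m from the base axis. Payload 4.9 kg.
Tool frame: the origin (TCP) lies between the finger pads, 19 mm behind the fingertips; this is the grasp point; z points along the fingers, y is the line along which they close (so a half turn about z gives the same grasp; the last joint's range is limited). The gripper opens to 85 mm and grips with 20 to 120 N. Pads are 22 mm wide; open, the fingers measure 114 mm over their backs; the gripper's body (76 mm by 85 mm) begins 54 mm behind the grasp point. The pads swing forward as they close: fully open they stand 13 mm farther back than shut.
Start: joints at [1.056, 0.053, 1.613, -0, 1.476, -0.119], TCP at [0.241, 0.577, 0.25] pointing down, gripper open.
Joint ranges: [-3.01, 3.01], [-1.01, 2.22], [0.06, 2.58], [-1.02, 4.17], [0.09, 2.62], [-3.14, 3.14]. Speed limits (rad/s): [2.57, 2.57, 3.14, 3.14, 3.14, 3.14].

INTERFACE

Orientations are given as a unit quaternion [w, x, y, z].
In Python, from plant import manip gives the robot as it stands.
- The arm moves only by the tool move_arm, never from a script. Its argument "increments" is one flat list of numbers, 5 for each row, row after row: the shift along the tool's x, y, z in mm, then the turn about the tool's z in rad, then the opening, from 0 (shut) to 1 (fully open). In form: [tx, ty, tz, spin, jaw, tx, ty, tz, spin, jaw, ...]. A call has 1 to 8 rows; each row shifts and turns the commanded pose from where the row before left it, along the tool's axes as they then stand; what a row does not reach is not made up. A row lasts 1/12 s, in which the tool goes at most 41.7 mm and 7.16 degrees, less where a joint would pass 70% of its speed; a pose out of reach is approached as far as the arm can. A call with a gripper value outside its range is refused whole. The fingers move at their own pace and stop on an object; the grip force is fixed at half the most. Time passes only in rows, so rows that do not move let the fingers close. It gives the time, the measured TCP pose, the force, the opening and the grip force at its end, in the units of the state.
- manip.state(): the state, without advancing time (a new reading comes with each control period).
- manip.grab_frame(name): name is "scene" or "top" or "wrist"; returns a dict with "image" (384x512x3 uint8, blue, green, red), "fov_y" (degrees; the focal length in pixels is half the picture's height over the tangent of half this angle, whatever the lens; pixels are square), "cx", "cy" (the principal point, pixels), "eye" and "rotation" of the camera in the world; the wrist camera has in their place "T_tool_cam" (4x4, takes a point from camera to tool coordinates, whose origin is the TCP and whose axes are the flange's). Camera axes: x right, y down, z forward; pixel columns grow to the right and rows downward; lengths in m; the calibration is good to about 2 mm. A picture is of the moment at which its call begins: read the wrist's pose just before it. There is no depth.
- manip.job_done(): hands the job in; it is judged then, once.
The state is a dict: "time": time; "joint_pos": joint angles; "joint_vel": joint speeds; "joint_efforts": joint torques, N m; "tool_pos": TCP position; "tool_rot": TCP orientation; "contact_force": force on the tool from outside, world axes, zero at the start; "ft_torque": the same for the moment, N m; "gripper_width": opening from 0.0 (shut) to 1.0 (fully open); "grasp_force": force on a finger pad.
Only numpy, scipy, OpenCV 4.12 (cv2) and the standard library are available. Lean on these libraries where they do the work, as an engineer would, in place of code of your own. Each camera call takes 0.05 s, during which the arm holds its last target. There are 200 camera calls.

TASK

Find which of the two ratchet clamps holds the freshly glued bamboo block, and pump that clamp by squeezing and releasing its red trigger and black palm lever until the red jaw pad presses the block firmly against the end stop. Do not crush it: the sprung pad must give a few millimetres but never bottom out, and the jaw is moved by the levers only, never pushed by hand. Finish while still squeezing the levers gently, without letting go; leave the other clamp with its grey ceramic block and everything else on the counter alone.

Things in the scene. Friction and masses are not known exactly. Their poses are not given: they have to be found in the camera images.
- clamp_l: The left (+y) caulk-style ratchet clamp, bolted to the counter, parallel to the other: grey base plate 290 x 64 x 12 mm, black and yellow head 90 x 44 mm, 72 mm high. Origin on the counter under the head's middle; +x runs from the head to the end stop. Along x: rod tail (from -132 mm, 49 mm high), head (-45 to 45 mm), jaw, block on the base plate, end stop.
- grip_l (a point): Point midway between the two levers of the left (+y) clamp, 122 mm above the counter, level with their grip rolls: TCP here, pointing down, fingers closing along the clamp's x axis. Squeezing the levers right in drives the jaw about 15 mm (10 to 20); opening them leaves the jaw there (ratchet, 5 mm teeth: under load it may fall back to the last tooth; no release).
- trigger_l: Red trigger lever of the left (+y) clamp, standing up from the head on its +x side; on top a grip roll 16 mm thick, 34 mm long across the clamp, top 130 mm up. Origin on its pivot, 66 mm up. Geared to the black lever, both swing in equally: 64 mm over the outsides of the rolls when released, 36 mm squeezed right in. Springs open them again in 0.5 s (1.5 N per finger when open, 2.5 N when in).
- palm_l: Black palm lever of the left (+y) clamp, mirror image of the red trigger, on the head's -x side. Origin on its pivot, 66 mm up. Each newton per finger beyond the levers' springs gives about 1.6 N at the jaw, less 1.5 N friction: squeezing with 7 to 12 N per finger is right, 18 N or more would crush. Once the block is tight the levers stall before they are right in.
- jaw_l: Moving jaw of the left (+y) clamp: toothed steel rod, 16 mm wide, through the head, yellow plate 42 mm square (top 59 mm up) and in front of it the sprung red pad. Origin: the clamp's origin shifted along the clamp's x by the jaw's travel (0 to 80 mm; starts at 0 to 35 mm). The free pad's face is 75 mm ahead of it.
- pad_face_l (a point): Middle of the red pad's front face (36 mm square) on the left (+y) clamp, 38 mm above the counter.
- pad_l (a joint): How far the red pad of the left (+y) clamp is pressed back on its springs, in m: 0 free, 0.010 bottomed; 2.5 N per mm.
- stop_l: Fixed grey end stop of the left (+y) clamp, 50 mm wide, top 66 mm above the counter; its face is 184 mm ahead of the clamp's origin. Origin and axes = the clamp's.
- clamp_r: The right (-y) caulk-style ratchet clamp, bolted to the counter, parallel to the other: grey base plate 290 x 64 x 12 mm, black and yellow head 90 x 44 mm, 72 mm high. Origin on the counter under the head's middle; +x runs from the head to the end stop. Along x: rod tail (from -132 mm, 49 mm high), head (-45 to 45 mm), jaw, block on the base plate, end stop.
- grip_r (a point): Point midway between the two levers of the right (-y) clamp, 122 mm above the counter, level with their grip rolls: TCP here, pointing down, fingers closing along the clamp's x axis. Squeezing the levers right in drives the jaw about 15 mm (10 to 20); opening them leaves the jaw there (ratchet, 5 mm teeth: under load it may fall back to the last tooth; no release).
- trigger_r: Red trigger lever of the right (-y) clamp, standing up from the head on its +x side; on top a grip roll 16 mm thick, 34 mm long across the clamp, top 130 mm up. Origin on its pivot, 66 mm up. Geared to the black lever, both swing in equally: 64 mm over the outsides of the rolls when released, 36 mm squeezed right in. Springs open them again in 0.5 s (1.5 N per finger when open, 2.5 N when in).
- palm_r: Black palm lever of the right (-y) clamp, mirror image of the red trigger, on the head's -x side. Origin on its pivot, 66 mm up. Each newton per finger beyond the levers' springs gives about 1.6 N at the jaw, less 1.5 N friction: squeezing with 7 to 12 N per finger is right, 18 N or more would crush. Once the block is tight the levers stall before they are right in.
- jaw_r: Moving jaw of the right (-y) clamp: toothed steel rod, 16 mm wide, through the head, yellow plate 42 mm square (top 59 mm up) and in front of it the sprung red pad. Origin: the clamp's origin shifted along the clamp's x by the jaw's travel (0 to 80 mm; starts at 0 to 35 mm). The free pad's face is 75 mm ahead of it.
- pad_face_r (a point): Middle of the red pad's front face (36 mm square) on the right (-y) clamp, 38 mm above the counter.
- pad_r (a joint): How far the red pad of the right (-y) clamp is pressed back on its springs, in m: 0 free, 0.010 bottomed; 2.5 N per mm.
- stop_r: Fixed grey end stop of the right (-y) clamp, 50 mm wide, top 66 mm above the counter; its face is 184 mm ahead of the clamp's origin. Origin and axes = the clamp's.
- bamboo_block: The pale bamboo brush block, 44 x 44 x 50 mm, 60 to 120 g, with a white glue line through its middle, standing loose on the base plate (12 mm up) of one of the clamps, 154 to 161 mm ahead of its origin, 1 to 8 mm short of its end stop. Origin in the middle of its underside, z up.
- ceramic_block: Dark grey ceramic brush block of the same size, 160 g, standing loose in the other clamp. Already set; to be left alone. Origin in the middle of its underside.
- swab_canister: Closed frosted swab canister, 68 mm across, 100 mm high, bystander. Origin under its middle.
- soap_dish: Grey ceramic soap dish with soap, 130 x 90 x 27 mm, bystander. Origin under its middle.
- bamboo_tray: Empty bamboo tray, 160 x 100 x 22 mm, bystander. Origin under its middle.
- tumbler: Blue ceramic tumbler, 72 mm across, 95 mm high, bystander. Origin under its middle.
- lotion: Pale green bottle, 52 mm across, 150 mm high, bystander. Origin under its middle.

How it is judged:
By the outcome, as a careful person would: the job done as asked, in the order asked, and still so for the second after the job is handed in, while the arm keeps its last pose, push and grip.
It also fails if it takes over 48 s, if anything falls off the work surface, if the arm or the gripper's body presses on something with over 40 N, if the wrist force passes 120 N, or if a joint passes its speed limit or range.

## Working session

There is one attempt and no reset: what is moved stays moved. The work goes in short steps, Python scripts to look and compute and a tool call to move; the robot and the scene stay as the last step left them, time stands still between calls to the robot, and variables do not carry over. Pictures are saved under pics/ and viewed, at most 10 in all, crops included, and the job is handed in when it is done.

Besides the shell and the picture viewer there is one more tool, called after ">>>" as name(argument=value, ...) on one line, values as JSON. move_arm: Moves the arm, as the interface text tells. Its arguments: {"type":"object","properties":{"increments":{"type":"array"}},"required":["increments"]}

```bash
mkdir -p pics
cat > h.py <<'E'
import numpy as np, cv2
from plant import manip
def cam(n):
    s=manip.state(); f=manip.grab_frame(n); return s,f
def K(f):
    h=f["image"].shape[0]; return h/2/np.tan(np.radians(f["fov_y"])/2)
def rayd(f,uv):
    F=K(f); d=np.array([(uv[0]-f["cx"])/F,(uv[1]-f["cy"])/F,1.]); return np.array(f["rotation"])@d
def onplane(f,uv,z):
    e=np.array(f["eye"]); d=rayd(f,uv); return e+d*(z-e[2])/d[2]
def tri(f1,a,f2,b):
    e1,e2=np.array(f1["eye"]),np.array(f2["eye"]);d1,d2=rayd(f1,a),rayd(f2,b)
    t=np.linalg.lstsq(np.c_[d1,-d2],e2-e1,rcond=None)[0]
    p,q=e1+t[0]*d1,e2+t[1]*d2; return (p+q)/2,np.linalg.norm(p-q)
E
python3 - <<'E'
from h import *
ims=[]
for n in("scene","top"):
    s,f=cam(n); cv2.imwrite(f"pics/{n}0.png",f["image"]); ims.append(f["image"])
    print(n,f["fov_y"],f["cx"],f["cy"],np.round(f["eye"],3),np.round(f["rotation"],3).tolist())
    np.save(f"{n}0.npy",f,allow_pickle=True)
    cv2.imwrite(f"pics/{n}0.png",cv2.resize(f["image"],(768,576)))
print(s)
E
```

```text
scene 49.401960380517366 260.31759856940016 189.53808335348376 [ 1.119 -0.536  1.016] [-0.303, 0.866, 0.376, -0.132]
top 46.76844536260408 252.1452577558607 188.97326150758443 [ 0.498 -0.059  1.577] [0.017, -0.702, 0.711, -0.02]
{'time': 0.05, 'joint_pos': array([ 1.05601439e+00,  5.33537827e-02,  1.61428408e+00, -3.96049233e-06,
        1.47601520e+00, -1.18980535e-01]), 'joint_vel': array([ 0.00127997, -0.00194173, -0.00060442,  0.00032129, -0.00122074,
       -0.00015167]), 'joint_efforts': array([-1.12524507e-03, -3.95170426e+01, -3.71663117e+01, -2.27100586e-04,
        3.91680529e-03, -1.41608773e-06]), 'tool_pos': array([0.2406667 , 0.57617171, 0.24877082]), 'tool_rot': array([-3.19143862e-04,  1.96611151e-01,  9.80481001e-01, -9.79528069e-04]), 'contact_force': array([-0.53775618,  0.30537468,  0.38584805]), 'ft_torque': array([ 0.01638939, -0.00633474, -0.03694972]), 'grasp_force': 0.0, 'gripper_width': 0.9977251492560537}
```

View pics/scene0.png

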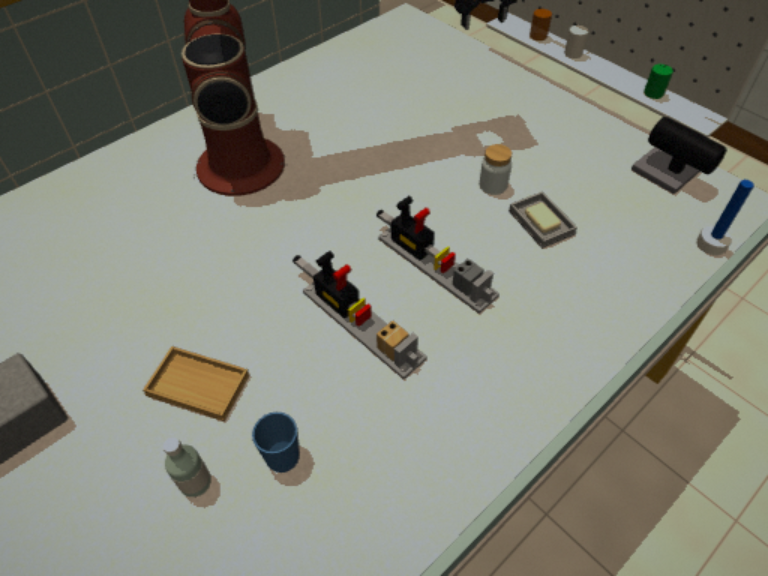

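View pics/top0.png

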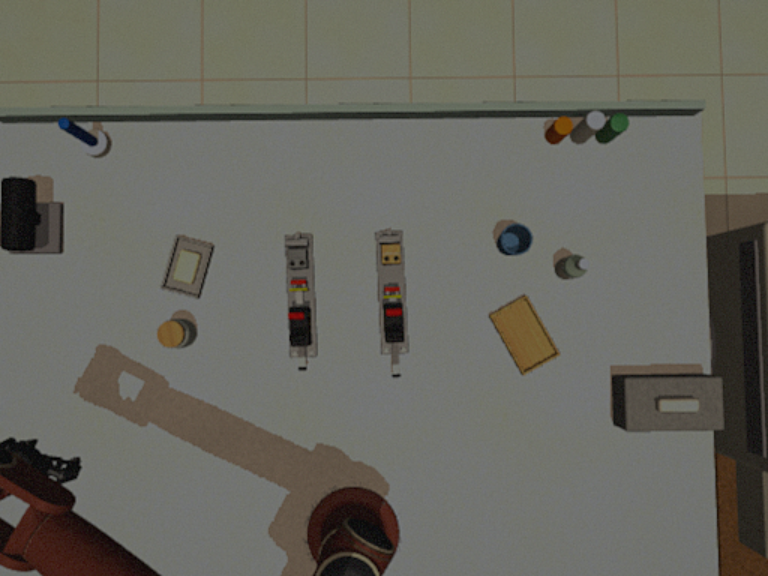

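The bamboo block is in the right (-y) clamp: top view block at (390,253), levers at (394,313). In the scene view its red trigger is at (343,277) and its block at (393,338). The left clamp holds the grey block.

Run:
```python
from h import *
F={n:np.load(n+"0.npy",allow_pickle=True).item() for n in("scene","top")}
B={}
for n,f in F.items():
    hsv=cv2.cvtColor(f["image"],cv2.COLOR_BGR2HSV); x0,y0,x1,y1={"scene":(190,160,290,255),"top":(248,150,275,255)}[n]
    H,S,V=[hsv[...,i].astype(int) for i in range(3)]
    for nm,m in dict(red=((H<6)|(H>174))&(S>190)&(V>60),yel=(H>22)&(H<34)&(S>180)&(V>60),bam=(H>10)&(H<25)&(S>80)&(V>60)).items():
        k=np.zeros_like(m);k[y0:y1,x0:x1]=m[y0:y1,x0:x1]
        c,l,st,ce=cv2.connectedComponentsWithStats(k.astype(np.uint8))
        for i in range(1,c):
            if st[i,4]>8: print(n,nm,st[i].tolist(),np.round(ce[i],1))
f=F["top"]
cv2.imwrite("pics/t1.png",np.hstack([cv2.resize(F["top"]["image"][145:260,240:285],None,fx=5,fy=5,interpolation=2),cv2.resize(F["scene"]["image"][160:255,190:290],(575,575),interpolation=2)])[:600,:800])
# base plate / yaw: tail & plate ends
g=f["image"][145:260,240:285];
```

```text
scene red [222, 177, 11, 16, 75] [227.1 183. ]
scene red [237, 203, 10, 14, 93] [241.6 209.6]
scene yel [268, 160, 9, 6, 18] [272.9 162.2]
scene yel [216, 195, 10, 10, 20] [220.4 199.4]
scene yel [232, 199, 11, 16, 61] [236.7 204.9]
scene bam [268, 160, 9, 6, 23] [272.7 162.1]
scene bam [216, 195, 10, 10, 22] [220.2 199.2]
scene bam [232, 199, 12, 16, 63] [237.1 206.7]
scene bam [251, 214, 21, 27, 289] [260.1 225.6]
top red [256, 191, 10, 3, 19] [260.7 192.4]
top red [257, 205, 11, 6, 52] [262.2 207.8]
top yel [256, 197, 11, 2, 16] [260.8 197.3]
top bam [254, 162, 14, 14, 159] [260.1 168.7]
```

View pics/t1.png

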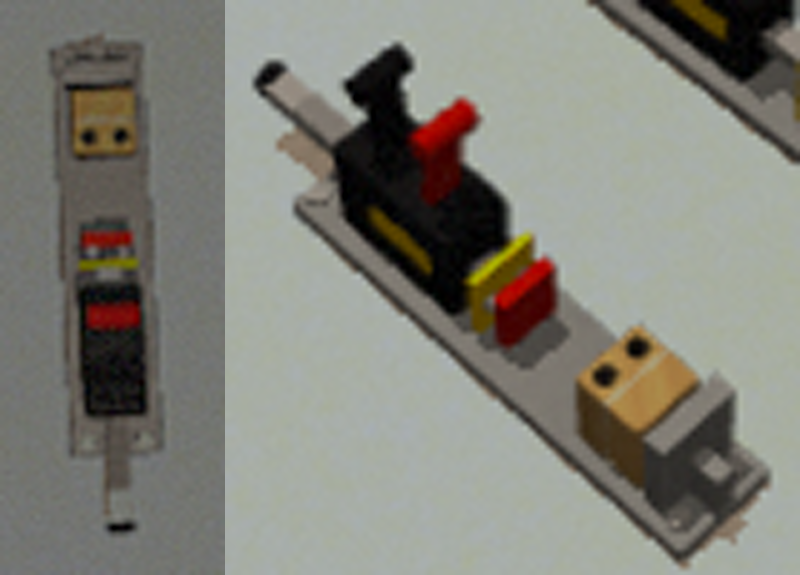

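The crop shows the red roll at scene px ≈(228.6,182.3), the black roll at ≈(217,172.5), and the plate corners in the top view.

Run:
```python
from h import *
S,T=[np.load(n+"0.npy",allow_pickle=True).item() for n in("scene","top")]
p,e=tri(S,(228.4,182.2),T,(262.2,207.8));print("trigger roll",p.round(4),e)
c=[onplane(T,(240+x/5-.5,145+y/5-.5),.012)[:2] for x,y in((52,45),(140,40),(160,458),(70,455))]
c=np.array(c);print(c.round(4)); 
print("len",np.linalg.norm((c[0]+c[1]-c[2]-c[3])/2),"yaw",[np.arctan2(d[1],d[0]) for d in(c[0]-c[3],c[1]-c[2])])
b=onplane(T,(260.1,168.7),.062);print("block",b)
pf=onplane(T,(260.7,192.4),.056);print("pad top",pf)
r=onplane(T,(262.2,207.8),.127);print("roll plane",r)
rt=onplane(T,(240+121/5,145+525/5),.049);print("tail",rt)
ps=onplane(S,(190+(525-225)/5.75,160+282/5.75),.047);print("pad scene",ps)
k=onplane(S,(190+(380-225)/5.75,160+72/5.75),.122);print("black roll",k)
k=onplane(S,(190+(447-225)/5.75,160+128/5.75),.122);print("red roll",k)
print(manip.state()["tool_pos"])
```

```text
Traceback (most recent call last):
  File "h.py", line 12, in tri
    e1,e2=np.array(f1["eye"]),np.array(f2["eye"]);d1,d2=rayd(f1,a),rayd(f2,b)
                                                        ~~~~^^^^^^
  File "h.py", line 8, in rayd
    F=K(f); d=np.array([(uv[0]-f["cx"])/F,(uv[1]-f["cy"])/F,1.]); return np.array(f["rotation"])@d
                                                                         ~~~~~~~~~~~~~~~~~~~~~~~^~
ValueError: matmul: Input operand 1 has a mismatch in its core dimension 0, with gufunc signature (n?,k),(k,m?)->(n?,m?) (size 3 is different from 4)
```

```bash
sed -i 's/np.array(f\["rotation"\])@d/R.from_quat(np.roll(f["rotation"],-1)).apply(d)/; 1a from scipy.spatial.transform import Rotation as R' h.py
python3 - <<'E'
from h import *
S,T=[np.load(n+"0.npy",allow_pickle=True).item() for n in("scene","top")]
p,e=tri(S,(228.4,182.2),T,(262.2,207.8));print("trigger roll",p.round(4),e)
c=[onplane(T,(240+x/5-.5,145+y/5-.5),.012)[:2] for x,y in((52,45),(140,40),(160,458),(70,455))]
c=np.array(c);print(c.round(4)); 
print("len",np.linalg.norm((c[0]+c[1]-c[2]-c[3])/2),"yaw",[np.arctan2(d[1],d[0]) for d in(c[0]-c[3],c[1]-c[2])])
b=onplane(T,(260.1,168.7),.062);print("block",b)
pf=onplane(T,(260.7,192.4),.056);print("pad top",pf)
r=onplane(T,(262.2,207.8),.127);print("roll plane",r)
rt=onplane(T,(240+121/5,145+525/5),.049);print("tail",rt)
ps=onplane(S,(190+(525-225)/5.75,160+282/5.75),.047);print("pad scene",ps)
k=onplane(S,(190+(380-225)/5.75,160+72/5.75),.122);print("black roll",k)
k=onplane(S,(190+(447-225)/5.75,160+128/5.75),.122);print("red roll",k)
M=R.from_quat(np.roll(manip.state()["tool_rot"],-1)).as_matrix();print(M.round(3),"tool y yaw",np.arctan2(M[1,1],M[0,1]))
E
```

```text
trigger roll [ 0.5117 -0.0969  0.1159] 0.004068248848806194
[[ 0.7043 -0.0604]
 [ 0.7071 -0.1228]
 [ 0.4117 -0.1326]
 [ 0.4146 -0.0694]]
len 0.29265131556191565 yaw [np.float64(0.031067056179048393), np.float64(0.03295432349327776)]
block [ 0.64488386 -0.09462721  0.062     ]
pad top [ 0.56385791 -0.09570304  0.056     ]
roll plane [ 0.51040841 -0.09820927  0.127     ]
tail [ 0.36667649 -0.1051241   0.049     ]
pad scene [ 0.56970896 -0.0972213   0.047     ]
black roll [ 0.46783763 -0.09896607  0.122     ]
red roll [ 0.51767753 -0.09800841  0.122     ]
[[-0.923  0.386 -0.001]
 [ 0.386  0.923 -0.002]
 [ 0.    -0.002 -1.   ]] tool y yaw 1.1750196278258092
```

>>> move_arm(increments=[-24.5,-26.3,0,0,1,-24.5,-26.3,0,0,1,-24.5,-26.3,0,0,1,-24.5,-26.3,0,0,1,-24.5,-26.3,0,0,1,-24.5,-26.3,0,0,1,-24.5,-26.3,0,0,1,-24.5,-26.3,0,0,1])

```text
time: 0.77
tool_pos: [0.3406, 0.3053, 0.2495]
tool_rot: [-0.0, 0.196, 0.981, -0.0]
contact_force: [-0.1, 0.3, 0.1]
gripper_width: 0.996
grasp_force: 0.0
```

>>> move_arm(increments=[-24.5,-26.3,0,0,1,-24.5,-26.3,0,0,1,-24.5,-26.3,0,0,1,-24.5,-26.3,0,0,1,-24.5,-26.3,0,0,1,-24.5,-26.3,0,0,1,-24.5,-26.3,0,0,1,-24.5,-26.3,0,0,1])

```text
time: 1.43
tool_pos: [0.4404, 0.0355, 0.2497]
tool_rot: [-0.0, 0.197, 0.98, 0.0]
contact_force: [0.5, 0.1, -0.3]
gripper_width: 1.0
grasp_force: 0.0
```

>>> move_arm(increments=[-24.5,-26.3,0,0,1,-24.5,-26.3,0,0,1,-24.5,-26.3,0,0,1,-24.5,-26.3,0,0,1,0,0,0,0.12,1,0,0,0,0.12,1,0,0,0,0.12,1,0,0,0,0.12,1])

```text
time: 2.1
tool_pos: [0.49, -0.0979, 0.2493]
tool_rot: [-0.001, 0.427, 0.904, -0.0]
contact_force: [-0.9, 0.1, -0.0]
gripper_width: 0.999
grasp_force: 0.0
```

>>> move_arm(increments=[0,0,0,0.11,1,0,0,0,0.11,1,0,0,0,0.11,1,0,0,0,0.11,1,0,0,0,0.11,1,0,0,0,0.11,1,0,0,0,0,1])

```text
time: 2.68
tool_pos: [0.49, -0.0975, 0.2495]
tool_rot: [-0.0, 0.695, 0.719, -0.0]
contact_force: [0.1, -0.4, 0.4]
gripper_width: 1.0
grasp_force: 0.0
```

```bash
cat >> h.py <<'E'
def wcam():
    s,f=cam("wrist"); A=np.eye(4);A[:3,:3]=R.from_quat(np.roll(s["tool_rot"],-1)).as_matrix();A[:3,3]=s["tool_pos"]
    C=A@np.array(f["T_tool_cam"]); f["eye"]=C[:3,3]; f["rotation"]=np.roll(R.from_matrix(C[:3,:3]).as_quat(),1); return s,f
E
python3 - <<'E'
from h import *
s,f=wcam();np.save("w1.npy",f,allow_pickle=True);cv2.imwrite("pics/w1.png",f["image"])
M=R.from_quat(np.roll(s["tool_rot"],-1)).as_matrix()
print(s["time"],s["tool_pos"],np.arctan2(M[1,1],M[0,1]),M[:,2],f["eye"])
E
```

```text
2.6833 [ 0.48997872 -0.09748825  0.24945347] 0.033243135883820454 [-8.93367604e-04  2.84536043e-04 -9.99999560e-01] [ 0.48702772 -0.0228411   0.37288789]
```

View pics/w1.png

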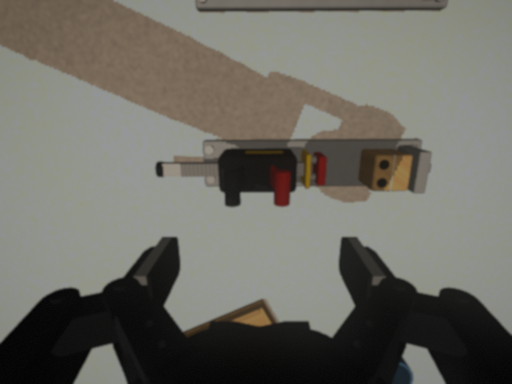

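The wrist view shows the levers at about (232,198) black and (282,198) red, centred between the fingers. The plate spans rows 139-187, columns 203-421.

Run:
```python
from h import *
S,T=[np.load(n+"0.npy",allow_pickle=True).item() for n in("scene","top")]
f=np.load("w1.npy",allow_pickle=True).item();im=f["image"]
g=cv2.cvtColor(im,cv2.COLOR_BGR2GRAY);hsv=cv2.cvtColor(im,cv2.COLOR_BGR2HSV);H,Sa,V=[hsv[...,i].astype(int) for i in range(3)]
red=((H<6)|(H>174))&(Sa>150)&(V>40)
for r in(195,199,203):
    d=np.where(g[r,215:250]<60)[0]+215; q=np.where(red[r,262:300])[0]+262
    print(r,d.min(),d.max(),q.min(),q.max(), "black c",onplane(f,((d.min()+d.max())/2,r),.122)[:2],"red c",onplane(f,((q.min()+q.max())/2,r),.122)[:2],"outer width",onplane(f,(q.max()+.5,r),.122)[0]-onplane(f,(d.min()-.5,r),.122)[0])
rr=np.where(red[:,282])[0];print("red rows",rr.min(),rr.max())
for u in(232,282):
    col=g[185:215,u];print(u,col.tolist())
# roll -y end bottom edge
for r in(205.5,206.5):print("roll -y end z.122",onplane(f,(282,r),.122)[:2])
p,e=tri(f,(282,199),T,(262.2,207.8));print("tri red",p,e)
def ed(p0,z): return onplane(f,p0,z)[:2].round(4)
print("plate +y edge",ed((215,139.5),.012),ed((410,139.5),.012))
gy=g[150,330:440];print("pad/plate row150",gy.tolist())
q=np.where(red[155:185,310:335].any(0))[0]+310;print("pad cols",q.min(),q.max(),"face x",onplane(f,(q.max()+.5,160),.056)[0])
bb=(H>10)&(H<25)&(Sa>80)&(V>50);ys,xs=np.where(bb[145:195,350:420]);print("block cols",xs.min()+350,xs.max()+350,ys.min()+145,ys.max()+145, onplane(f,(xs.min()+349.5,160),.062)[0],onplane(f,(xs.max()+350.5,170),.062)[0])
```

```text
195 226 238 276 287 black c [ 0.46351493 -0.10824537] red c [ 0.51136023 -0.10663957] outer width 0.059927532716241905
199 226 239 276 287 black c [ 0.46401727 -0.11233079] red c [ 0.51159611 -0.11073341] outer width 0.060201954066808616
203 226 238 276 287 black c [ 0.46354864 -0.11648655] red c [ 0.51183415 -0.11486491] outer width 0.06047890025056529
red rows 170 204
232 [28, 28, 28, 27, 28, 27, 28, 29, 28, 29, 29, 29, 30, 30, 30, 31, 33, 33, 34, 34, 48, 82, 120, 143, 150, 152, 150, 149, 149, 150]
282 [47, 48, 49, 48, 48, 49, 49, 50, 49, 50, 49, 49, 50, 49, 48, 50, 50, 51, 50, 52, 67, 99, 130, 146, 149, 150, 149, 149, 150, 150]
roll -y end z.122 [ 0.51247312 -0.11745003]
roll -y end z.122 [ 0.51253389 -0.11849483]
tri red [ 0.50927325 -0.09760236  0.15875006] 0.0017902322884072945
plate +y edge [ 0.4307 -0.0698] [ 0.6856 -0.0613]
pad/plate row150 [71, 70, 70, 71, 70, 70, 70, 70, 70, 69, 70, 70, 69, 70, 70, 70, 70, 70, 71, 71, 70, 70, 71, 70, 70, 70, 70, 70, 70, 70, 68, 60, 52, 47, 47, 47, 48, 48, 48, 49, 49, 46, 48, 47, 47, 48, 46, 47, 47, 47, 49, 49, 50, 49, 49, 49, 49, 48, 48, 47, 47, 48, 47, 49, 50, 52, 53, 51, 45, 43, 43, 42, 43, 43, 43, 47, 47, 49, 50, 50, 50, 50, 50, 50, 50, 49, 49, 49, 48, 50, 55, 63, 72, 81, 90, 100, 110, 119, 126, 132, 137, 142, 146, 147, 147, 147, 147, 147, 147, 147]
pad cols 314 325 face x 0.5669105698545326
block cols 359 412 149 190 0.6033909163337066 0.6678979814392549
```

>>> move_arm(increments=[-1.5,-2,0,0,1,0,0,20,0,1,0,0,25,0,1,0,0,20,0,1,0,0,0,0,1,0,0,0,0,1])

```text
time: 3.23
tool_pos: [0.4874, -0.099, 0.1839]
tool_rot: [-0.001, 0.694, 0.72, -0.001]
contact_force: [0.3, -0.1, 0.8]
gripper_width: 1.002
grasp_force: 0.0
```

Run:
```python
from h import *
s,f=wcam();np.save("w2.npy",f,allow_pickle=True);cv2.imwrite("pics/w2.png",f["image"])
print(s["time"],s["tool_pos"],s["contact_force"])
f1=np.load("w1.npy",allow_pickle=True).item()
def rolls(f,x0,x1,y0,y1):
    im=f["image"];g=cv2.cvtColor(im,cv2.COLOR_BGR2GRAY)
    m=np.zeros_like(g);m[y0:y1,x0:x1]=(g[y0:y1,x0:x1]<75);return m
g=cv2.cvtColor(f["image"],cv2.COLOR_BGR2GRAY)
```

```text
3.2333 [ 0.48744146 -0.09895031  0.18390379] [ 0.33464845 -0.08794609  0.84221685]
```

View pics/w2.png

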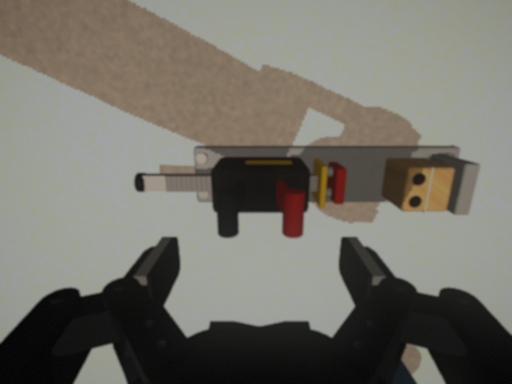

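Levers now at (228,236) black and (293,236) red, with their midpoint in line with the finger midpoint (~259). Next I triangulate the roll ends from the two wrist heights.

Run:
```python
from h import *
f1,f2=[np.load(n,allow_pickle=True).item() for n in("w1.npy","w2.npy")]
def end(f,x0,x1,ya,yb):
    g=cv2.cvtColor(f["image"],cv2.COLOR_BGR2GRAY).astype(float)
    row=np.arange(ya,yb); cols=[c for c in range(x0,x1) if g[ya+2,c]<75]; u=(cols[0]+cols[-1])/2
    c=g[ya:yb,int(u)-2:int(u)+3].mean(1); i=np.argmax(c>95); v=row[i-1]+(95-c[i-1])/(c[i]-c[i-1]); return u,v,cols[-1]-cols[0]+1
for a,b in(((215,250),(210,250)),((262,300),(275,315))):
    e1=end(f1,*a,195,215);e2=end(f2,*b,222,248);print(e1,e2,tri(f1,e1[:2],f2,e2[:2]), onplane(f2,e2[:2],.122))
```

```text
(232.0, np.float64(206.25945945945946), 15) (227.5, np.float64(237.02020202020202), 20) (array([ 0.46437862, -0.11732344,  0.12868837]), np.float64(0.0003833309575953)) [ 0.46382301 -0.12082366  0.122     ]
(281.5, np.float64(205.76162790697674), 14) (292.0, np.float64(236.79617834394904), 19) (array([ 0.51113584, -0.11489611,  0.12962742]), np.float64(0.00022519981105525728)) [ 0.51216931 -0.11882299  0.122     ]
```

Heights agree (roll tops ~0.129). The grip centre is about (0.488, -0.099). Descending.

>>> move_arm(increments=[0,0.5,15,0,1,0,0,15,0,1,0,0,15,0,1,0,0,10,0,1,0,0,8,0,1,0,0,0,0,1])

```text
time: 3.78
tool_pos: [0.4885, -0.099, 0.1213]
tool_rot: [-0.001, 0.695, 0.719, -0.0]
contact_force: [-0.5, 0.3, -0.3]
gripper_width: 1.001
grasp_force: 0.0
```

>>> move_arm(increments=[0,0,0,0,0.85,0,0,0,0,0.8,0,0,0,0,0.75,0,0,0,0,0.7,0,0,0,0,0.7,0,0,0,0,0.7])

```text
time: 4.28
tool_pos: [0.4882, -0.0994, 0.123]
tool_rot: [-0.001, 0.695, 0.719, -0.001]
contact_force: [-6.7, -0.8, 4.9]
gripper_width: 0.7
grasp_force: 3.1
```

>>> move_arm(increments=[0,-1,0,0,0.65,0,0,0,0,0.6,0,0,0,0,0.6])

```text
time: 4.53
tool_pos: [0.4879, -0.0995, 0.1231]
tool_rot: [0.0, 0.695, 0.719, -0.0]
contact_force: [-3.5, -1.4, 2.5]
gripper_width: 0.601
grasp_force: 1.9
```

>>> move_arm(increments=[0,0,0,0,0.55,0,0,0,0,0.5,0,0,0,0,0.47,0,0,0,0,0.45,0,0,0,0,0.45])

```text
time: 4.95
tool_pos: [0.4877, -0.0994, 0.1226]
tool_rot: [0.0, 0.695, 0.719, -0.0]
contact_force: [-3.7, 0.1, 4.2]
gripper_width: 0.452
grasp_force: 2.9
```

```bash
cat >> h.py <<'E'
def jaw():
    s,f=wcam();im=f["image"];hsv=cv2.cvtColor(im,cv2.COLOR_BGR2HSV);H,S,V=[hsv[...,i].astype(int) for i in range(3)]
    red=((H<6)|(H>174))&(S>150)&(V>40);yel=(H>20)&(H<35)&(S>170)&(V>60);bam=(H>10)&(H<25)&(S>80)&(V>60)
    def blobs(m,a=40):
        c,l,st,ce=cv2.connectedComponentsWithStats(m.astype(np.uint8));return [(st[i].tolist()) for i in range(1,c) if st[i,4]>a]
    print(round(s["time"],2),"w",round(s["gripper_width"],3),"F",round(s["grasp_force"],1),"\nred",blobs(red),"\nyel",blobs(yel),"\nbam",blobs(bam))
    return s,f
E
python3 - <<'E'
from h import *
s,f=jaw();cv2.imwrite("pics/w3.png",f["image"]);np.save("w3.npy",f,allow_pickle=True)
E
```

```text
4.95 w 0.452 F 2.9 
red [[361, 176, 27, 54, 895], [266, 203, 33, 88, 2169]] 
yel [[340, 172, 24, 63, 836], [240, 174, 60, 7, 355]] 
bam [[338, 171, 27, 66, 1117], [409, 170, 103, 70, 5406], [240, 174, 61, 7, 416]]
```

View pics/w3.png

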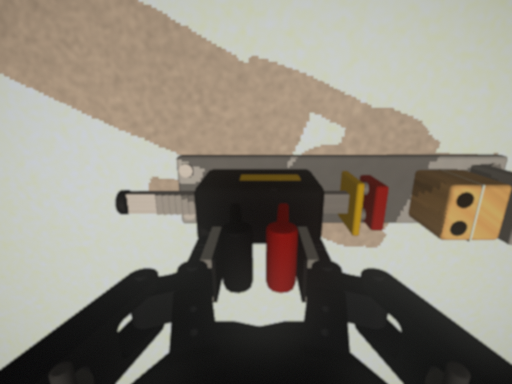

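The fingers hold both rolls (black (238,262), red (281,262)). The pad face is at col ≈387 and the block starts at ≈410, and the jaw has advanced. Finish the stroke, release, then start the next.

>>> move_arm(increments=[0,-0.5,0,0,0.43,0,0,0,0,0.43,0,0,0,0,0.5,0,0,0,0,0.6,0,0,0,0,0.7,0,0,0,0,0.8,0,0,0,0,0.8,0,0,0,0,0.8])

```text
time: 5.67
tool_pos: [0.4873, -0.0991, 0.1218]
tool_rot: [-0.0, 0.695, 0.719, 0.0]
contact_force: [-0.3, 0.2, 0.2]
gripper_width: 0.8
grasp_force: 0.0
```

```bash
cat >> h.py <<'E'
def gap(f,pc,bc):
    a=onplane(f,pc,.056);b=onplane(f,bc,.062);print("pad face",a.round(4),"block face",b.round(4),"gap",(b[0]-a[0]).round(4))
E
python3 - <<'E'
from h import *
s,f=jaw(); gap(np.load("w3.npy",allow_pickle=True).item(),(384,178),(421,172))
E
```

```text
5.67 w 0.8 F 0.0 
red [[362, 177, 27, 53, 909], [280, 204, 45, 89, 2473]] 
yel [[341, 173, 24, 63, 851], [240, 175, 61, 7, 368]] 
bam [[339, 171, 28, 66, 1134], [410, 171, 102, 70, 5444], [240, 175, 61, 7, 406]]
pad face [ 0.576  -0.0728  0.056 ] block face [ 0.598  -0.0661  0.062 ] gap 0.0219
```

Run:
```python
from h import *
f=np.load("w3.npy",allow_pickle=True).item()
print(onplane(f,(387.5,227),.056),onplane(f,(441,239),.062),onplane(f,(412,172),.012))
print(f["image"][215,405:500,2].tolist())
```

```text
[ 0.58527042 -0.11102526  0.056     ] [ 0.62371762 -0.11664858  0.062     ] [ 0.62088843 -0.07762584  0.012     ]
[152, 152, 149, 136, 113, 93, 83, 81, 81, 84, 86, 87, 87, 88, 88, 88, 88, 87, 88, 88, 88, 88, 89, 90, 89, 89, 89, 89, 88, 89, 89, 89, 89, 89, 90, 90, 91, 94, 104, 123, 148, 175, 192, 198, 199, 199, 199, 198, 199, 199, 199, 199, 198, 198, 198, 198, 198, 198, 198, 198, 198, 198, 198, 198, 197, 197, 197, 197, 194, 187, 184, 188, 195, 197, 197, 197, 197, 197, 197, 197, 197, 196, 197, 197, 196, 196, 196, 196, 196, 196, 196, 195, 196, 195, 196]
```

>>> move_arm(increments=[0,0,0,0,0.7,0,0,0,0,0.6,0,0,0,0,0.52,0,0,0,0,0.46,0,0,0,0,0.43,0,0,0,0,0.43,0,0,0,0,0.43])

```text
time: 6.3
tool_pos: [0.4877, -0.0995, 0.1226]
tool_rot: [0.001, 0.695, 0.719, 0.0]
contact_force: [-0.9, -0.5, 3.7]
gripper_width: 0.429
grasp_force: 2.8
```

Run:
```python
from h import *
s,f=jaw()
```

```text
6.3 w 0.429 F 2.8 
red [[380, 176, 30, 53, 871], [264, 203, 33, 88, 2200]] 
yel [[359, 172, 27, 62, 903], [240, 174, 60, 7, 379]] 
bam [[356, 171, 33, 65, 1255], [409, 170, 103, 70, 5396], [240, 174, 61, 7, 417]]
```

>>> move_arm(increments=[0,0,0,0,0.5,0,0,0,0,0.6,0,0,0,0,0.7,0,0,0,0,0.8,0,0,0,0,0.8,0,0,0,0,0.8,0,0,0,0,0.8])

```text
time: 6.93
tool_pos: [0.4873, -0.0991, 0.1219]
tool_rot: [-0.0, 0.695, 0.719, -0.0]
contact_force: [0.1, 0.6, -0.4]
gripper_width: 0.804
grasp_force: 0.0
```

>>> move_arm(increments=[0,0,0,0,0.7,0,0,0,0,0.6,0,0,0,0,0.52,0,0,0,0,0.46,0,0,0,0,0.43,0,0,0,0,0.43,0,0,0,0,0.43])

```text
time: 7.52
tool_pos: [0.4877, -0.0994, 0.1226]
tool_rot: [0.001, 0.695, 0.719, 0.0]
contact_force: [-1.2, -0.7, 3.3]
gripper_width: 0.433
grasp_force: 2.6
```

Run:
```python
from h import *
s,f=jaw();r=f["image"][215:238,380:500];cv2.imwrite("pics/w4.png",cv2.resize(f["image"][150:260,330:510],None,fx=4,fy=4))
```

```text
7.52 w 0.433 F 2.6 
red [[399, 176, 32, 53, 945], [264, 203, 33, 88, 2196]] 
yel [[377, 172, 31, 62, 975], [240, 174, 61, 7, 366]] 
bam [[373, 171, 37, 64, 1357], [414, 170, 98, 70, 4699], [240, 174, 61, 7, 417]]
```

View pics/w4.png

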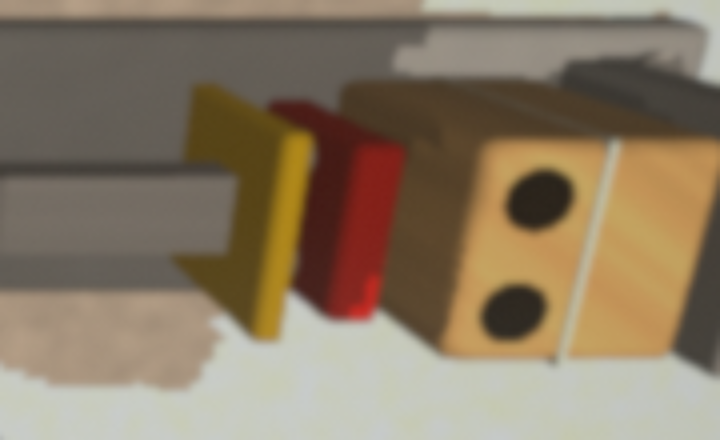

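The pad is about 10 mm short of the block, which has not moved. The next stroke should close most of the gap, so I will watch the force.

>>> move_arm(increments=[0,0,0,0,0.5,0,0,0,0,0.6,0,0,0,0,0.7,0,0,0,0,0.8,0,0,0,0,0.8,0,0,0,0,0.8,0,0,0,0,0.8])

```text
time: 8.15
tool_pos: [0.4873, -0.0992, 0.1219]
tool_rot: [-0.0, 0.695, 0.719, -0.0]
contact_force: [0.2, 0.3, -0.9]
gripper_width: 0.802
grasp_force: 0.0
```

>>> move_arm(increments=[0,0,0,0,0.7,0,0,0,0,0.65,0,0,0,0,0.6,0,0,0,0,0.57,0,0,0,0,0.54,0,0,0,0,0.54])

```text
time: 8.65
tool_pos: [0.4876, -0.0994, 0.1226]
tool_rot: [0.001, 0.695, 0.719, 0.0]
contact_force: [-1.3, -0.3, 3.5]
gripper_width: 0.543
grasp_force: 2.0
```

>>> move_arm(increments=[0,0,0,0,0.53,0,0,0,0,0.52,0,0,0,0,0.51,0,0,0,0,0.5,0,0,0,0,0.5])

```text
time: 9.07
tool_pos: [0.4877, -0.0994, 0.1227]
tool_rot: [0.0, 0.695, 0.719, 0.0]
contact_force: [-1.0, -0.3, 5.3]
gripper_width: 0.501
grasp_force: 3.4
```

>>> move_arm(increments=[0,0,0,0,0.49,0,0,0,0,0.48,0,0,0,0,0.47,0,0,0,0,0.47])

```text
time: 9.4
tool_pos: [0.4877, -0.0994, 0.1227]
tool_rot: [0.0, 0.695, 0.719, 0.0]
contact_force: [-2.4, -0.7, 5.8]
gripper_width: 0.476
grasp_force: 3.6
```

Run:
```python
from h import *
s,f=jaw()
```

```text
9.4 w 0.476 F 3.6 
red [[414, 175, 34, 55, 986], [267, 203, 33, 88, 2174]] 
yel [[392, 172, 33, 62, 936], [240, 174, 60, 7, 368]] 
bam [[387, 171, 40, 64, 1452], [419, 170, 93, 70, 3976], [240, 174, 61, 7, 416]]
```

>>> move_arm(increments=[0,0,0,0,0.465,0,0,0,0,0.455,0,0,0,0,0.455])

```text
time: 9.7
tool_pos: [0.4877, -0.0994, 0.1226]
tool_rot: [0.0, 0.695, 0.719, 0.0]
contact_force: [-1.7, -0.5, 4.8]
gripper_width: 0.46
grasp_force: 3.2
```

>>> move_arm(increments=[0,0,0,0,0.445,0,0,0,0,0.435,0,0,0,0,0.435])

```text
time: 9.95
tool_pos: [0.4877, -0.0994, 0.1227]
tool_rot: [0.0, 0.695, 0.719, 0.0]
contact_force: [-1.6, -0.2, 5.9]
gripper_width: 0.437
grasp_force: 4.7
```

Run:
```python
from h import *
s,f=jaw();cv2.imwrite("pics/w5.png",cv2.resize(f["image"][150:260,330:510],None,fx=4,fy=4))
```

```text
9.95 w 0.437 F 4.7 
red [[415, 176, 35, 54, 943], [265, 203, 33, 88, 2167]] 
yel [[394, 172, 33, 62, 935], [240, 174, 60, 7, 366]] 
bam [[389, 171, 40, 64, 1464], [420, 170, 92, 70, 3933], [240, 174, 61, 7, 416]]
```

View pics/w5.png

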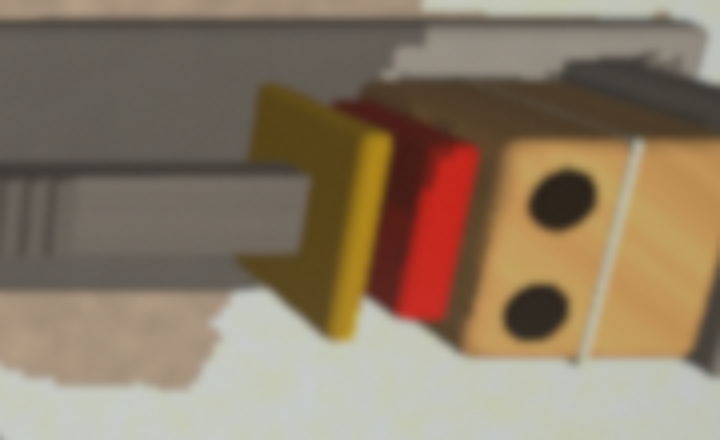

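The block has been pushed about 4 mm to the stop and the force is rising, with the levers nearly in. Release once more, then do the final gentle squeeze.

>>> move_arm(increments=[0,0,0,0,0.5,0,0,0,0,0.6,0,0,0,0,0.7,0,0,0,0,0.8,0,0,0,0,0.8,0,0,0,0,0.8,0,0,0,0,0.8])

```text
time: 10.58
tool_pos: [0.4873, -0.0992, 0.1219]
tool_rot: [-0.0, 0.695, 0.719, -0.0]
contact_force: [1.3, 0.7, 0.1]
gripper_width: 0.8
grasp_force: 0.0
```

>>> move_arm(increments=[0,0,0,0,0.77,0,0,0,0,0.74,0,0,0,0,0.72,0,0,0,0,0.72])

```text
time: 10.92
tool_pos: [0.4877, -0.0992, 0.1227]
tool_rot: [0.0, 0.695, 0.719, 0.0]
contact_force: [-0.1, 0.4, 3.9]
gripper_width: 0.722
grasp_force: 3.8
```

>>> move_arm(increments=[0,0,0,0,0.71,0,0,0,0,0.7,0,0,0,0,0.7])

```text
time: 11.17
tool_pos: [0.4877, -0.0993, 0.1232]
tool_rot: [0.0, 0.695, 0.719, 0.0]
contact_force: [-2.0, 1.1, 7.0]
gripper_width: 0.707
grasp_force: 5.7
```

Run:
```python
from h import *
s,f=jaw()
```

```text
11.17 w 0.707 F 5.7 
red [[416, 176, 33, 54, 894], [279, 203, 41, 88, 2363]] 
yel [[394, 172, 34, 62, 942], [240, 174, 60, 7, 362]] 
bam [[389, 171, 41, 65, 1452], [419, 170, 93, 70, 3945], [240, 174, 60, 7, 411]]
```

>>> move_arm(increments=[0,0,0,0,0.69,0,0,0,0,0.68,0,0,0,0,0.68])

```text
time: 11.47
tool_pos: [0.4878, -0.0993, 0.1237]
tool_rot: [0.0, 0.695, 0.719, 0.0]
contact_force: [-3.5, 2.8, 9.5]
gripper_width: 0.681
grasp_force: 7.4
```

>>> move_arm(increments=[0,0,0,0,0.67,0,0,0,0,0.665,0,0,0,0,0.665])

```text
time: 11.72
tool_pos: [0.4878, -0.0993, 0.1241]
tool_rot: [0.0, 0.695, 0.719, 0.0]
contact_force: [-4.7, 3.0, 12.4]
gripper_width: 0.671
grasp_force: 9.1
```

>>> move_arm(increments=[0,0,0,0,0.66,0,0,0,0,0.66,0,0,0,0,0.66,0,0,0,0,0.66,0,0,0,0,0.66,0,0,0,0,0.66,0,0,0,0,0.66,0,0,0,0,0.66])

```text
time: 12.38
tool_pos: [0.4878, -0.0993, 0.1243]
tool_rot: [0.0, 0.695, 0.719, 0.0]
contact_force: [-4.6, 3.1, 12.6]
gripper_width: 0.663
grasp_force: 9.3
```

Run:
```python
from h import *
s,f=jaw();cv2.imwrite("pics/w6.png",cv2.resize(f["image"][150:260,330:510],None,fx=4,fy=4))
```

```text
12.38 w 0.663 F 9.3 
red [[419, 175, 29, 55, 783], [279, 202, 37, 88, 2245]] 
yel [[396, 172, 33, 62, 946], [240, 174, 60, 7, 346]] 
bam [[391, 170, 40, 65, 1433], [419, 170, 93, 69, 3962], [240, 174, 60, 7, 365]]
```

View pics/w6.png

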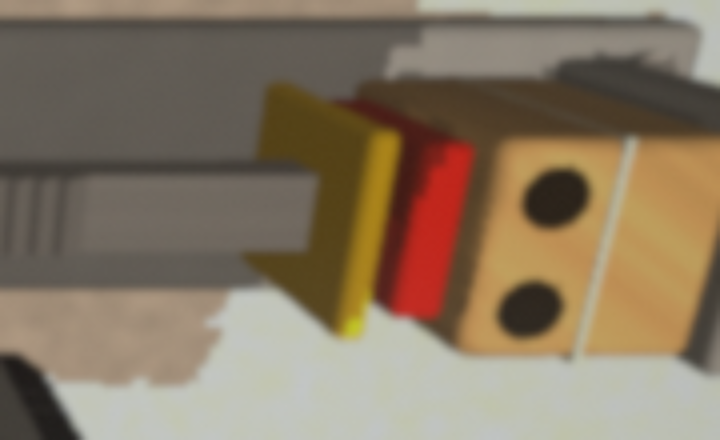

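Yellow-to-red spacing went from 93 px free to 73 px in the crop, so the pad is pressed back about 3.5 mm and is not bottomed. The block is at the stop and the grip is steady at 9.3 N. Handing in.

```bash
python3 -c "
from plant import manip
print(manip.job_done())"
```

```text
the job is handed in; nothing more can be done
None
```

The bamboo block was in the right (-y) clamp; I pumped that clamp until the block was firm against its end stop, with the pad pressed back about 3.5 mm, and handed in at about 12 s while still squeezing the levers at 9.3 N per finger.

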